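# Close-pack hexagonal reference blocks in the photometer tray

## Task

One hexagonal reference block already lies in the grey tray. Pick out the two other hexagonal blocks of the same size standing on the bench and set them flat in the tray beside it, so that the three form a close-packed triangle in which each block has a flat side squarely against, or no more than about 6 mm from, a flat side of each of the other two. Keep the blocks upright.

Things in the scene. Friction and masses are not known exactly. Their poses are not given: they have to be found in the camera images.
- tray: shallow open grey tray fixed to the bench, 208 x 228 mm outside (x by y), 200 x 220 inside, floor 3 mm thick, rim 16 mm above the bench. Origin: centre of its underside; x points away from the robot (turned up to about 15 degrees). block_c stands near its robot-side (-x) wall, with room for the others on block_c's +x side.
- block_c: large hexagonal aluminium block already in the tray, loose: 60 mm across flats, 69 across corners, 26 high, with a centred round black knob 24 mm in diameter and 34 high on top (60 high in all). Origin: centre of underside, z up. Its x axis points to a corner (flats face 30, 90, 150.. degrees from x) and lies within 15 degrees of the tray's x.
- block_a: one of two blocks identical to block_c (sizes, axes) standing on the bench, any yaw, about 0.2 kg, held by its knob. About 100 mm or more (centres) from its neighbours: a round, a square and a small hexagonal block (40 mm across flats) with the same knob, and a beaker 70 mm high. Opened over 55 mm, fingers may strike a packed neighbour's knob.
- block_b: the other of the two blocks identical to block_c in size, knob and axes, standing on the bench among the same look-alikes, any yaw, about 0.2 kg. Touching blocks have their centres 60 mm apart.
Things that resemble listed ones, but are neither listed nor needed, are in the scene too. Leave any pink look-alike of the block_c alone. Leave any orange look-alike of the block_b alone.

How it is judged:
By the outcome, as a careful person would: the job done as asked, in the order asked, and still so for the second after the job is handed in, with the robot touching nothing.
It also fails if it takes over 51 s, if anything falls off the work surface, if the arm or the gripper's body presses on something with over 40 N, if the wrist force passes 120 N, or if a joint passes its speed limit or range.

## Robot

A 6-joint arm with a two-finger parallel gripper is mounted at the origin on the work surface. World frame = base frame: x ahead of the robot, y to its left, z up, the work surface at z = 0. Lengths are in m, angles in rad, forces in N, time in s.
With the tool pointing down it reaches from about 0.3 to 0.75 m from the base axis. Payload 8.5 kg.
Tool frame: the origin (TCP) lies at the very end of the fingers, on their centre line; the grasp point (between the pads) lies 19 mm behind it (bot.tcp_to_grasp is the z of the grasp point in the tool frame, in m); z points along the fingers, y is the direction in which the jaws open and shut (so a half turn about z gives the same grasp; the last joint's range is limited). The gripper opens to 88 mm and grips with 3 to 60 N. Pads are 18 mm wide; open, the fingers measure 123 mm over their backs; the gripper's body (75 mm by 187 mm) begins 45 mm behind the grasp point.
Start: joints at [-1.537, 0.381, 1.297, -0, 1.464, -0.215], TCP at [0.135, -0.533, 0.239] pointing down, gripper open.
Joint ranges: [-3.11, 3.11], [-0.89, 2.33], [0.22, 2.48], [-1.42, 4.56], [0.17, 2.85], [-2.88, 2.88]. Speed limits (rad/s): [2.39, 2.39, 3.14, 3.14, 3.14, 3.14].

## Interface

Orientations are given as a 3x3 rotation matrix whose columns are the frame's x, y, z axes.
In Python, from station import bot gives the robot as it stands.
- The arm moves only by the shell command python3 -m inch 'ROWS' [OPENING] [FORCE]. ROWS is JSON, a list of rows, each an object of numbers: "tx", "ty", "tz": the shift along the tool's x, y, z in cm; "rx", "ry", "rz": the turn, a rotation vector about the tool's x, y, z in rad. A call has 1 to 5 rows; each row is the pose to reach, as a shift and turn from the pose measured when the call began, along the tool's axes at that moment; what a row does not reach only later rows make up. A row lasts 1/12 s, in which the tool goes at most 41.7 mm and 7.16 degrees, less where a joint would pass 70% of its speed; a pose out of reach is approached as far as the arm can. A call with a gripper value outside its range is refused whole. OPENING is the closure, from 0 (fully open) to 1 (shut), set as the call begins (- or left out, the last holds). The fingers move at their own pace and stop on an object; FORCE is the grip in N (left out, the last holds). Time passes only in rows, so rows that repeat a pose let the fingers close. It gives the time, the measured TCP pose, the force and the opening at its end, in the units of the state.
- bot.get_obs(): the state, without advancing time (a new reading comes with each control period).
- bot.read_camera(name): name is "side" or "top"; returns a dict with "img" (480x640x3 uint8, red, green, blue), "camera_matrix" (3x3 intrinsics, pixels), "R" (3x3) and "t" (3): a world point X has camera coordinates R X + t. Camera axes: x right, y down, z forward; pixel columns grow to the right and rows downward; lengths in m; the calibration is good to about 2 mm. A picture is of the moment at which its call begins. There is no depth.
- bot.hand_in(): hands the job in, once; it reports no verdict.
The state is a dict: "t": time; "joints": joint angles; "joint_vel": joint speeds; "joint_torque": joint torques, N m; "tcp_pos": TCP position; "tool_rot": TCP orientation; "contact_force": force on the tool from outside, world axes, zero at the start; "ft_torque": the same for the moment, N m; "grip_width": opening from 0.0 (shut) to 1.0 (fully open).
Only numpy, scipy, OpenCV 4.12 (cv2) and the standard library are available. Lean on these libraries where they do the work, as an engineer would, in place of code of your own. Each camera call takes 0.05 s, during which the arm holds its last target.

## Working session

There is one attempt and no reset: what is moved stays moved. The work goes in short steps, Python scripts to look and compute and a shell command to move; the robot and the scene stay as the last step left them, time stands still between calls to the robot, and variables do not carry over. Pictures are saved under pics/ and viewed, and the job is handed in when it is done.

```bash
ls; mkdir -p pics; python3 - <<'E'
from station import bot
import cv2,numpy as np
for n in("side","top"):
    c=bot.read_camera(n);cv2.imwrite(f"pics/{n}0.png",c["img"][:,:,::-1]);print(n,c["camera_matrix"],c["R"],c["t"])
o=bot.get_obs();print(o,bot.tcp_to_grasp)
E
```

```text
pics
side [[510.57594357   0.         317.54733852]
 [  0.         510.57594357 236.36389862]
 [  0.           0.           1.        ]] [[ 0.99849547 -0.05286654 -0.01455796]
 [-0.03778069 -0.47085431 -0.88140163]
 [ 0.03974198  0.88062554 -0.47214323]] [-0.4739144   0.05037688  1.30162689]
top [[481.33062586   0.         318.3997672 ]
 [  0.         481.33062586 232.62833215]
 [  0.           0.           1.        ]] [[ 7.78080976e-04 -9.99691020e-01  2.48447103e-02]
 [-9.97676663e-01 -2.46851782e-03 -6.80821729e-02]
 [ 6.81224665e-02 -2.47340142e-02 -9.97370321e-01]] [-0.05358683  0.48642729  0.94771825]
{'t': 0.1, 'joints': array([-1.53728841e+00,  3.81113531e-01,  1.29810206e+00,  2.05853013e-05,
        1.46360880e+00, -2.15296753e-01]), 'joint_vel': array([ 0.00175034, -0.0022952 , -0.00241687,  0.0016066 ,  0.0010494 ,
       -0.00159302]), 'joint_torque': array([ 5.06279088e-03, -4.38641059e+01, -2.24910074e+01,  7.15268101e-02,
        3.41713952e-02, -6.72349984e-05]), 'tcp_pos': array([ 0.13543167, -0.53282548,  0.23823559]), 'tool_rot': array([[ 9.69208008e-01,  2.46243449e-01, -2.08094460e-05],
       [ 2.46243287e-01, -9.69207267e-01,  1.23172843e-03],
       [ 2.83136391e-04, -1.19892525e-03, -9.99999241e-01]]), 'contact_force': array([ 0.68238639, -1.24930512,  1.16823081]), 'ft_torque': array([ 0.07114365, -0.00390761,  0.00960498]), 'grip_width': 1.0045291190964742} -0.0187
```

View pics/side0.png

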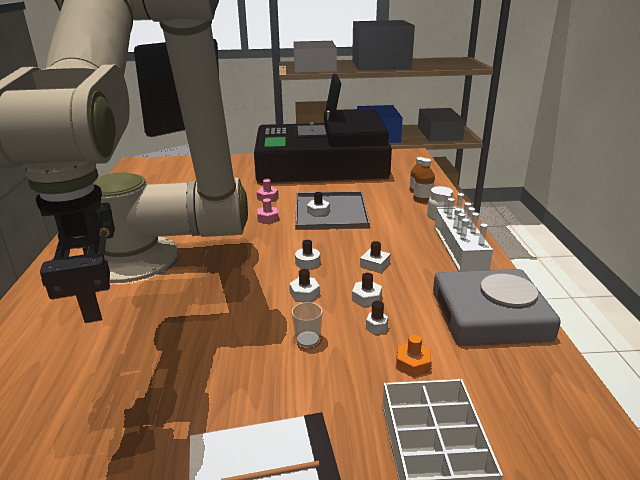

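View pics/top0.png

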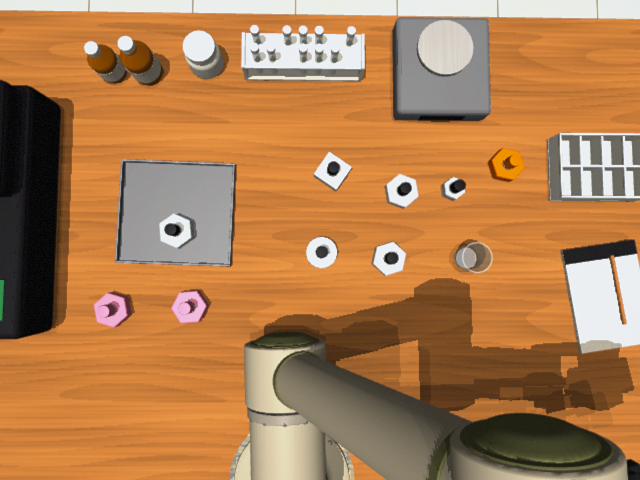

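```bash
python3 - <<'E'
import cv2,numpy as np
a=cv2.imread("pics/top0.png")
cr=[a[y-50:y+50,x-50:x+50] for x,y in((176,231),(402,190),(390,258))]
cr=[cv2.resize(c,None,fx=2.6,fy=2.6,interpolation=cv2.INTER_NEAREST) for c in cr]
b=cv2.imread("pics/side0.png")
cs=[b[y-25:y+25,x-25:x+25] for x,y in((318,203),(367,288),(305,286))]
cs=[cv2.resize(c,None,fx=5.2,fy=5.2,interpolation=cv2.INTER_NEAREST) for c in cs]
cv2.imwrite("pics/crop.png",np.vstack([np.hstack(cr),np.hstack(cs)]))
h=a.astype(int);
for x,y in((176,231),(402,190),(390,258)): print([tuple(h[y+12,x+i]) for i in range(-24,25,3)])
E
```

```text
[(np.int64(156), np.int64(157), np.int64(159)), (np.int64(158), np.int64(160), np.int64(160)), (np.int64(159), np.int64(159), np.int64(160)), (np.int64(159), np.int64(160), np.int64(159)), (np.int64(166), np.int64(168), np.int64(167)), (np.int64(222), np.int64(222), np.int64(219)), (np.int64(244), np.int64(241), np.int64(237)), (np.int64(243), np.int64(240), np.int64(237)), (np.int64(243), np.int64(240), np.int64(236)), (np.int64(245), np.int64(241), np.int64(238)), (np.int64(205), np.int64(209), np.int64(205)), (np.int64(70), np.int64(73), np.int64(74)), (np.int64(147), np.int64(146), np.int64(146)), (np.int64(164), np.int64(163), np.int64(165)), (np.int64(164), np.int64(163), np.int64(165)), (np.int64(164), np.int64(163), np.int64(165)), (np.int64(164), np.int64(163), np.int64(166))]
[(np.int64(57), np.int64(124), np.int64(201)), (np.int64(55), np.int64(123), np.int64(200)), (np.int64(59), np.int64(125), np.int64(202)), (np.int64(74), np.int64(103), np.int64(139)), (np.int64(121), np.int64(124), np.int64(122)), (np.int64(204), np.int64(207), np.int64(204)), (np.int64(245), np.int64
[... 578 characters left out ...]
), (np.int64(65), np.int64(141), np.int64(225)), (np.int64(65), np.int64(141), np.int64(226)), (np.int64(75), np.int64(130), np.int64(202)), (np.int64(231), np.int64(230), np.int64(226)), (np.int64(244), np.int64(241), np.int64(237)), (np.int64(243), np.int64(240), np.int64(237)), (np.int64(243), np.int64(241), np.int64(237)), (np.int64(244), np.int64(241), np.int64(237)), (np.int64(245), np.int64(241), np.int64(237)), (np.int64(236), np.int64(233), np.int64(229)), (np.int64(136), np.int64(173), np.int64(219)), (np.int64(64), np.int64(140), np.int64(225)), (np.int64(64), np.int64(139), np.int64(224)), (np.int64(64), np.int64(140), np.int64(224)), (np.int64(66), np.int64(141), np.int64(225))]
```

View pics/crop.png

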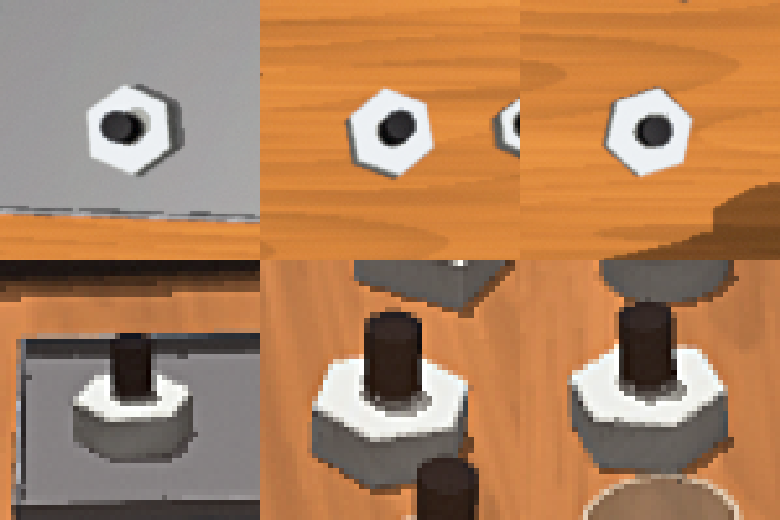

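```bash
cat > h.py <<'E'
from station import bot
import cv2,numpy as np
def ray(c,uv,z):
    K,R,t=c["camera_matrix"],c["R"],c["t"]
    d=np.linalg.inv(K)@np.c_[uv,np.ones(len(uv))].T
    d=R.T@d; o=-R.T@t
    return (o[:,None]+d*((z-o[2])/d[2])).T[:,:2]
def proj(c,X):
    p=c["camera_matrix"]@(c["R"]@np.array(X,float)+c["t"]);return p[:2]/p[2]
def hexes(c,z=.026,thr=205,names=None):
    S=4;img=c["img"].astype(np.uint8)
    m=img.min(2)
    up=cv2.resize(m,None,fx=S,fy=S,interpolation=cv2.INTER_CUBIC)
    b=(up>thr).astype(np.uint8)
    cs,_=cv2.findContours(b,cv2.RETR_EXTERNAL,cv2.CHAIN_APPROX_NONE)
    out=[]
    for k in cs:
        if cv2.contourArea(k)<150*S*S/4: continue
        if cv2.contourArea(k)>3000*S*S: continue
        h=cv2.convexHull(k)[:,0].astype(float)
        uv=(h+.5)/S-.5
        for zz in ([z] if np.isscalar(z) else z):
            W=ray(c,uv,zz).astype(np.float32)
            A=cv2.contourArea(W*1000)
            M=cv2.moments(W*1000);cx,cy=M["m10"]/M["m00"]/1000,M["m01"]/M["m00"]/1000
            # area-weighted angular: sample boundary densely
            P=np.vstack([W[i]+(W[(i+1)%len(W)]-W[i])*s for i in range(len(W)) for s in np.linspace(0,1,40,endpoint=False)])
            d=P-[cx,cy];th=np.arctan2(d[:,1],d[:,0]);r=np.hypot(*d.T)
            g=np.linspace(-np.pi,np.pi,720,endpoint=False);o=np.argsort(th)
            rg=np.interp(g,th[o],r[o],period=2*np.pi)
            F=np.mean(rg*np.exp(-6j*g))
            yaw=np.degrees(-np.angle(F)/6)
            out.append((uv.mean(0).round(1),A,np.array([cx,cy]),yaw,abs(F)*1000,zz))
    return out
E
python3 - <<'E'
from h import *
for n in("top","side"):
    c=bot.read_camera(n)
    for o in hexes(c):
        if 500<o[1]<5500: print(n,o[0],round(o[1]),o[2].round(4),round(o[3],1),round(o[4],2))
    if n=="top":
        m=c["img"].astype(int); g=(abs(m[:,:,0]-m[:,:,2])<15)&(m[:,:,0]>110)
        g=g[150:275,105:245].astype(np.uint8)*255
        g=cv2.morphologyEx(g,cv2.MORPH_CLOSE,np.ones((9,9)))
        k=max(cv2.findContours(g,0,1)[0],key=cv2.contourArea)
        (q)=cv2.boxPoints(cv2.minAreaRect(k))+[105,150];print(q); W=ray(c,q,.016);print(W,W.mean(0))
        d=W[1]-W[0];print(np.degrees(np.arctan2(d[1],d[0])))
E
```

```text
top [388.8 259.6] 2941 [ 0.4355 -0.1934] -12.7 0.82
top [320.4 253. ] 2820 [ 0.4474 -0.0581] -6.1 0.03
top [173.7 231.1] 2993 [0.49   0.2313] 6.2 0.83
top [453.1 187.3] 1147 [ 0.5769 -0.325 ] 6.5 0.36
top [402.2 190.3] 2937 [ 0.5722 -0.2206] 9.6 0.79
top [332.  167.3] 2993 [ 0.6118 -0.0804] 4.8 0.02
top [308.   77.8] 1125 [ 0.8014 -0.0253] -29.8 3.87
top [90.6 47. ] 524 [0.8593 0.4074] -28.4 0.05
top [125.8  43.1] 663 [0.8696 0.3391] 25.5 0.01
top [435.9  63.2] 2849 [ 0.8454 -0.2908] -29.1 0.36
top [197.7  45.1] 3110 [0.8656 0.1916] 10.8 0.04
top [613.2  12.8] 3465 [ 0.9554 -0.6788] -0.6 0.93
top [130.5   8.5] 5033 [0.948  0.3074] -29.6 6.14
top [50.   5.9] 3745 [0.9467 0.5025] -29.5 5.19
[[114.73482513 261.62940979]
 [118.85463715 158.6341877 ]
 [234.03036499 163.24121094]
 [229.91054535 266.23643494]]
[[0.42809259 0.35018148]
 [0.63451242 0.34804237]
 [0.62655654 0.1176285 ]
 [0.41916813 0.12316196]] [0.52708242 0.23475358]
-0.5937318684403886
side [295.5 474.3] 847 [ 0.4086 -0.6784] 1.5 1.31
side [476.5 415.9] 579 [ 0.6917 -0.603 ] -29.7 2.73
side [633.8 361.1] 1126 [ 1.0065 -0.4844] 9.2 0.46
side [372.2 319. ] 548 [ 0.5671 -0.3361] -24.9 0.16
side [599.2 321.6] 5228 [ 1.0107 -0.3772] 29.8 3.63
side [366.6 288.8] 2813 [ 0.5699 -0.2282] 8.6 0.59
side [303.6 284.4] 2836 [ 0.4339 -0.201 ] -11.4 0.76
side [587.4 273.4] 3829 [ 1.0678 -0.188 ] -23.3 2.23
side [373.3 255.7] 2843 [ 0.6096 -0.0888] 0.3 0.03
side [306.9 253.7] 2563 [ 0.4456 -0.0669] -1.9 0.25
side [447.7 247.8] 1116 [ 0.7942 -0.0593] -29.9 3.94
side [519.7 239.9] 1506 [ 0.9849 -0.0386] -29.8 4.34
side [318.6 204.3] 2831 [0.488  0.2251] 4.5 0.7
side [439.7 189.8] 3384 [0.8756 0.2901] -12.7 0.25
```

```bash
cat > go.py <<'E'
import sys,numpy as np
from station import bot
x,y,z,ph=map(float,sys.argv[1:5])
o=bot.get_obs();R=o["tool_rot"];d=R.T@(np.array([x,y,z])-o["tcp_pos"])*100
cur=np.degrees(np.arctan2(R[1,1],R[0,1]));dp=(ph-cur+90)%180-90
# level target
from scipy.spatial.transform import Rotation as Ro
a=np.radians(cur+dp);Yv=np.array([np.cos(a),np.sin(a),0]);Z=np.array([0,0,-1.]);T=np.c_[np.cross(Yv,Z),Yv,Z]
print("t",round(float(o["t"]),2),"cm",d.round(2),"rot",Ro.from_matrix(R.T@T).as_rotvec().round(3),"cur",cur.round(1),o["tcp_pos"].round(4),"F",o["contact_force"].round(1),"w",round(float(o["grip_width"]),3))
E
python3 go.py .572 -.221 .15 159
python3 - <<'E'
from h import *
c=bot.read_camera("top")
# zoom check with reference point: refine yaw via minimum-area hex approx
for o in hexes(c,thr=150)+hexes(c,thr=220):
    if 2500<o[1]<3300 and o[4]>.5: print(o[0],round(o[1]),o[2].round(4),round(o[3],1))
E
```

```text
t 0.2 cm [ 49.99 -19.47   8.87] rot [-0.001 -0.001 -0.955] cur -75.7 [ 0.1354 -0.5329  0.2384] F [0.2 0.2 0.5] w 1.001
[109.5 311. ] 2862 [0.3349 0.3532] 12.5
[189.7 309.7] 2898 [0.3402 0.2018] -26.0
[388.3 260.4] 3145 [ 0.4354 -0.1932] -12.7
[401.9 190.5] 3154 [ 0.5721 -0.2205] 9.6
[388.9 260.9] 2876 [ 0.4356 -0.1935] -12.6
[174.6 231.1] 2895 [0.49   0.2312] 6.1
[401.4 188.4] 2875 [ 0.5723 -0.2207] 9.7
```

```bash
python3 -m inch '[{"tx":3.7,"ty":-1.4,"rz":-0.11},{"tx":7.4,"ty":-2.8,"rz":-0.22},{"tx":11.1,"ty":-4.2,"rz":-0.33},{"tx":14.8,"ty":-5.6,"rz":-0.44},{"tx":18.5,"ty":-7,"rz":-0.55}]' 0.37; python3 go.py .572 -.221 .15 159
```

```text
t 0.25 cm [ 49.99 -19.48   8.87] rot [-0.001 -0.    -0.955] cur -75.7 [ 0.1354 -0.5329  0.2385] F [ 0.3 -0.1  0.1] w 1.001schema error: expected keys tx, ty, tz, rx, ry, rz
```

All six keys are required.

```bash
python3 -m inch '[{"tx":3.7,"ty":-1.4,"tz":0,"rx":0,"ry":0,"rz":-0.11},{"tx":7.4,"ty":-2.8,"tz":0,"rx":0,"ry":0,"rz":-0.22},{"tx":11.1,"ty":-4.2,"tz":0,"rx":0,"ry":0,"rz":-0.33},{"tx":14.8,"ty":-5.6,"tz":0,"rx":0,"ry":0,"rz":-0.44},{"tx":18.5,"ty":-7,"tz":0,"rx":0,"ry":0,"rz":-0.55}]' 0.37; python3 go.py .572 -.221 .15 159
```

```text
t: 0.67
tcp_pos: [0.2987, -0.4182, 0.2385]
tool_rot: [[0.694, 0.72, 0.0], [0.72, -0.694, 0.001], [0.001, -0.0, -1.0]]
contact_force: [-0.1, -0.6, 0.2]
grip_width: 0.65
t 0.67 cm [33.16  6.    8.87] rot [-0.    -0.001 -0.401] cur -43.9 [ 0.2987 -0.4182  0.2385] F [-0.1 -0.6  0.2] w 0.65
```

```bash
python3 -m inch '[{"tx":3.7,"ty":0.7,"tz":0,"rx":0,"ry":0,"rz":-0.1},{"tx":7.4,"ty":1.4,"tz":0,"rx":0,"ry":0,"rz":-0.2},{"tx":11.1,"ty":2.1,"tz":0,"rx":0,"ry":0,"rz":-0.3},{"tx":14.8,"ty":2.8,"tz":0.5,"rx":0,"ry":0,"rz":-0.4},{"tx":18.5,"ty":3.5,"tz":1,"rx":0,"ry":0,"rz":-0.4}]'; python3 go.py .572 -.221 .15 159.4
```

```text
t: 1.08
tcp_pos: [0.4537, -0.3079, 0.2287]
tool_rot: [[0.354, 0.935, 0.001], [0.935, -0.354, 0.0], [0.0, 0.0, -1.0]]
contact_force: [0.0, -0.8, -0.2]
grip_width: 0.628
t 1.08 cm [12.32  7.99  7.88] rot [ 0.    -0.    -0.002] cur -20.7 [ 0.4537 -0.3079  0.2287] F [ 0.  -0.8 -0.2] w 0.628
```

```bash
python3 -m inch '[{"tx":3,"ty":2,"tz":1.5,"rx":0,"ry":0,"rz":0},{"tx":6,"ty":4,"tz":3,"rx":0,"ry":0,"rz":0},{"tx":9.2,"ty":6,"tz":4.7,"rx":0,"ry":0,"rz":0},{"tx":12.3,"ty":8,"tz":6.5,"rx":0,"ry":0,"rz":0},{"tx":12.3,"ty":8,"tz":7.9,"rx":0,"ry":0,"rz":0}]'; python3 go.py .572 -.2205 .030 159.4
python3 - <<'E'
from h import *
c=bot.read_camera("side");cv2.imwrite("pics/s1.png",c["img"][:,:,::-1])
E
```

```text
t: 1.5
tcp_pos: [0.5755, -0.217, 0.1479]
tool_rot: [[0.349, 0.937, 0.001], [0.937, -0.349, 0.002], [0.002, 0.0, -1.0]]
contact_force: [0.2, 0.1, -0.0]
grip_width: 0.632
t 1.5 cm [-0.47 -0.21 11.79] rot [ 0.    -0.002  0.003] cur -20.4 [ 0.5755 -0.217   0.1479] F [ 0.2  0.1 -0. ] w 0.632
```

View pics/s1.png

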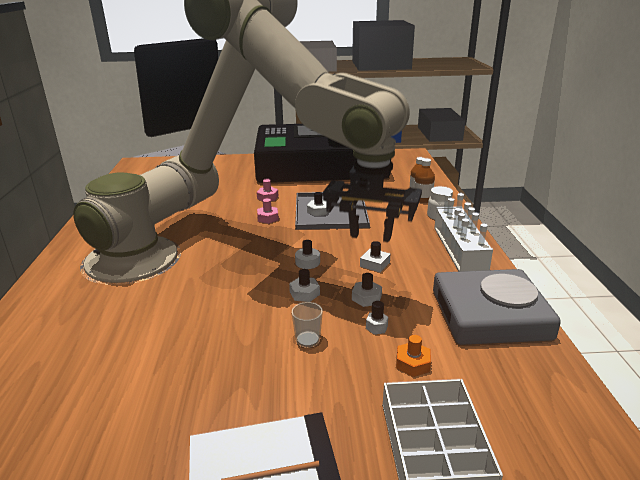

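The gripper hovers above the block at pixel (367,288), fingertips at about (353,235) and (390,238), jaws clear of the neighbours.

```bash
python3 -m inch '[{"tx":-0.5,"ty":-0.2,"tz":2.5,"rx":0,"ry":0,"rz":0},{"tx":-0.5,"ty":-0.2,"tz":5.5,"rx":0,"ry":0,"rz":0},{"tx":-0.5,"ty":-0.2,"tz":8.5,"rx":0,"ry":0,"rz":0},{"tx":-0.5,"ty":-0.2,"tz":10.5,"rx":0,"ry":0,"rz":0},{"tx":-0.5,"ty":-0.2,"tz":11.5,"rx":0,"ry":0,"rz":0}]'; python3 go.py .572 -.2205 .030 159.4
```

```text
t: 1.97
tcp_pos: [0.5672, -0.2219, 0.0281]
tool_rot: [[0.351, 0.936, -0.008], [0.936, -0.351, 0.005], [0.002, -0.009, -1.0]]
contact_force: [-1.3, -0.0, 0.2]
grip_width: 0.629
t 1.97 cm [ 0.29  0.4  -0.2 ] rot [-0.009 -0.002  0.001] cur -20.5 [ 0.5672 -0.2219  0.0281] F [-1.3 -0.   0.2] w 0.629
```

```bash
python3 -m inch '[{"tx":0.3,"ty":0.4,"tz":-0.2,"rx":-0.009,"ry":0,"rz":0},{"tx":0.3,"ty":0.4,"tz":-0.2,"rx":-0.009,"ry":0,"rz":0},{"tx":0.3,"ty":0.4,"tz":-0.2,"rx":-0.009,"ry":0,"rz":0}]'; python3 go.py .572 -.2205 .030 159.4
```

```text
t: 2.22
tcp_pos: [0.5728, -0.221, 0.0317]
tool_rot: [[0.351, 0.936, 0.003], [0.936, -0.351, 0.001], [0.002, 0.003, -1.0]]
contact_force: [-0.5, -0.0, -0.5]
grip_width: 0.631
t 2.22 cm [ 0.02 -0.09  0.17] rot [ 0.003 -0.002  0.001] cur -20.5 [ 0.5728 -0.221   0.0317] F [-0.5 -0.  -0.5] w 0.631
```

```bash
python3 -m inch '[{"tx":0,"ty":0,"tz":0.1,"rx":0,"ry":0,"rz":0},{"tx":0,"ty":0,"tz":0.1,"rx":0,"ry":0,"rz":0},{"tx":0,"ty":0,"tz":0.1,"rx":0,"ry":0,"rz":0},{"tx":0,"ty":0,"tz":0.1,"rx":0,"ry":0,"rz":0},{"tx":0,"ty":0,"tz":0.1,"rx":0,"ry":0,"rz":0}]' 1 30; python3 -m inch '[{"tx":0,"ty":0,"tz":0,"rx":0,"ry":0,"rz":0},{"tx":0,"ty":0,"tz":0,"rx":0,"ry":0,"rz":0}]'; python3 go.py .541 .268 .12 156
```

```text
t: 2.63
tcp_pos: [0.5727, -0.2209, 0.031]
tool_rot: [[0.351, 0.936, 0.003], [0.936, -0.351, 0.001], [0.002, 0.003, -1.0]]
contact_force: [-2.2, 0.6, 0.9]
grip_width: 0.273
t: 2.8
tcp_pos: [0.5727, -0.2209, 0.0309]
tool_rot: [[0.351, 0.936, 0.003], [0.936, -0.351, 0.001], [0.002, 0.002, -1.0]]
contact_force: [0.1, -0.4, 0.4]
grip_width: 0.259
t 2.8 cm [ 44.69 -20.1   -8.88] rot [ 0.002 -0.002  0.06 ] cur -20.5 [ 0.5727 -0.2209  0.0309] F [ 0.1 -0.4  0.4] w 0.259
```

```bash
python3 -m inch '[{"tx":0,"ty":0,"tz":-1,"rx":0,"ry":0,"rz":0},{"tx":0,"ty":0,"tz":-3,"rx":0,"ry":0,"rz":0},{"tx":0,"ty":0,"tz":-6,"rx":0,"ry":0,"rz":0.02},{"tx":0,"ty":0,"tz":-9,"rx":0,"ry":0,"rz":0.04},{"tx":1,"ty":-0.5,"tz":-10.5,"rx":0,"ry":0,"rz":0.06}]'; python3 go.py .541 .268 .14 156
```

```text
t: 3.22
tcp_pos: [0.5721, -0.2116, 0.14]
tool_rot: [[0.409, 0.913, 0.007], [0.913, -0.409, -0.002], [0.001, 0.008, -1.0]]
contact_force: [0.9, -1.1, -2.1]
grip_width: 0.261
t 3.22 cm [ 42.51 -22.43  -0.14] rot [ 0.008 -0.001 -0.002] cur -24.1 [ 0.5721 -0.2116  0.14  ] F [ 0.9 -1.1 -2.1] w 0.261
```

```bash
python3 -m inch '[{"tx":2,"ty":-1.1,"tz":0,"rx":0,"ry":0,"rz":0},{"tx":5,"ty":-2.6,"tz":0,"rx":0,"ry":0,"rz":0},{"tx":8.5,"ty":-4.5,"tz":0,"rx":0,"ry":0,"rz":0},{"tx":12,"ty":-6.3,"tz":0,"rx":0,"ry":0,"rz":0},{"tx":15.5,"ty":-8.2,"tz":0,"rx":0,"ry":0,"rz":0}]';python3 -m inch '[{"tx":3.5,"ty":-1.8,"tz":0,"rx":0,"ry":0,"rz":0},{"tx":7,"ty":-3.7,"tz":0,"rx":0,"ry":0,"rz":0},{"tx":10.5,"ty":-5.5,"tz":0,"rx":0,"ry":0,"rz":0},{"tx":14,"ty":-7.4,"tz":0,"rx":0,"ry":0,"rz":0},{"tx":17.5,"ty":-9.2,"tz":0,"rx":0,"ry":0,"rz":0}]'; python3 go.py .541 .268 .12 156
```

```text
t: 3.63
tcp_pos: [0.5601, -0.0351, 0.14]
tool_rot: [[0.409, 0.912, 0.008], [0.912, -0.409, -0.002], [0.001, 0.008, -1.0]]
contact_force: [0.9, -0.3, -1.7]
grip_width: 0.263
t: 4.05
tcp_pos: [0.547, 0.1642, 0.14]
tool_rot: [[0.409, 0.912, 0.008], [0.912, -0.409, -0.002], [0.001, 0.008, -1.0]]
contact_force: [1.3, -1.1, -2.4]
grip_width: 0.261
t 4.05 cm [ 9.23 -4.81  1.97] rot [ 0.008 -0.001 -0.003] cur -24.1 [0.547  0.1642 0.14  ] F [ 1.3 -1.1 -2.4] w 0.261
```

```bash
python3 -m inch '[{"tx":3,"ty":-1.6,"tz":0,"rx":0,"ry":0,"rz":0},{"tx":6,"ty":-3.2,"tz":0,"rx":0,"ry":0,"rz":0},{"tx":8,"ty":-4.2,"tz":0.5,"rx":0,"ry":0,"rz":0},{"tx":9.2,"ty":-4.8,"tz":1.2,"rx":0,"ry":0,"rz":0},{"tx":9.2,"ty":-4.8,"tz":2,"rx":0,"ry":0,"rz":0}]';python3 -m inch '[{"tx":0,"ty":0,"tz":0,"rx":0.008,"ry":0,"rz":0},{"tx":0,"ty":0,"tz":0,"rx":0.008,"ry":0,"rz":0}]'; python3 go.py .540 .267 .034 156.1
python3 - <<'E'
from h import *
for n in("side","top"):
    c=bot.read_camera(n);u,v=proj(c,[.52,.25,.05]).astype(int);i=c["img"][max(v-75,0):v+75,max(u-100,0):u+100,::-1];cv2.imwrite(f"pics/{n}2.png",cv2.resize(i,None,fx=3,fy=3))
E
```

```text
t: 4.47
tcp_pos: [0.5406, 0.2698, 0.1196]
tool_rot: [[0.407, 0.914, 0.008], [0.914, -0.407, -0.002], [0.002, 0.008, -1.0]]
contact_force: [-0.1, -0.5, -2.6]
grip_width: 0.265
t: 4.63
tcp_pos: [0.5406, 0.2688, 0.119]
tool_rot: [[0.407, 0.913, -0.001], [0.913, -0.407, 0.001], [0.0, -0.001, -1.0]]
contact_force: [-0.2, -0.3, -2.0]
grip_width: 0.264
t 4.63 cm [-0.19  0.03  8.5 ] rot [-0.001 -0.    -0.002] cur -24.0 [0.5406 0.2688 0.119 ] F [-0.2 -0.3 -2. ] w 0.264
```

View pics/side2.png

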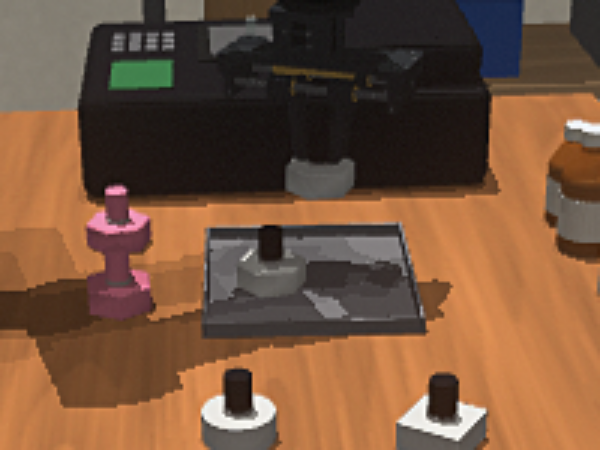

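View pics/top2.png

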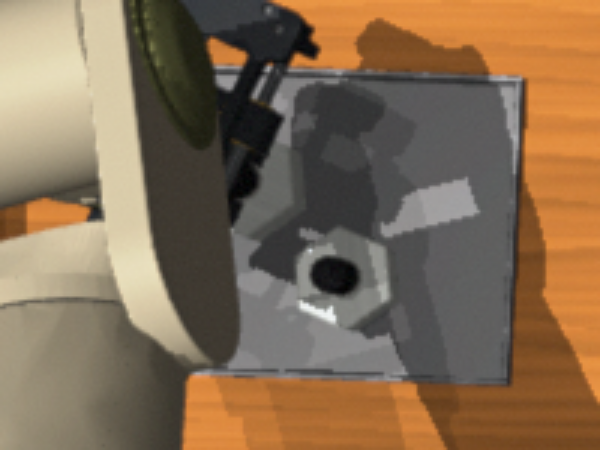

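The block is held level above the tray (side crop, about (320,178)), beside the reference at (270,265), and its faces look parallel to it in the top crop. Lowering.

```bash
python3 -m inch '[{"tx":-0.2,"ty":0,"tz":1.5,"rx":0,"ry":0,"rz":0},{"tx":-0.2,"ty":0,"tz":3.5,"rx":0,"ry":0,"rz":0},{"tx":-0.2,"ty":0,"tz":5.2,"rx":0,"ry":0,"rz":0},{"tx":-0.2,"ty":0,"tz":6.2,"rx":0,"ry":0,"rz":0},{"tx":-0.2,"ty":0,"tz":6.5,"rx":0,"ry":0,"rz":0}]';python3 -m inch '[{"tx":0,"ty":0,"tz":0,"rx":0,"ry":0,"rz":0}]'; python3 go.py .540 .267 .034 156.1
```

```text
t: 5.15
tcp_pos: [0.54, 0.2659, 0.0536]
tool_rot: [[0.409, 0.912, -0.001], [0.912, -0.409, 0.001], [-0.0, -0.001, -1.0]]
contact_force: [-1.1, 0.6, -2.6]
grip_width: 0.265
t: 5.23
tcp_pos: [0.5403, 0.2655, 0.0536]
tool_rot: [[0.41, 0.912, -0.001], [0.912, -0.41, 0.001], [-0.0, -0.002, -1.0]]
contact_force: [0.5, -0.3, -2.0]
grip_width: 0.263
t 5.23 cm [ 0.12 -0.08  1.96] rot [-0.002  0.    -0.005] cur -24.2 [0.5403 0.2655 0.0536] F [ 0.5 -0.3 -2. ] w 0.263
```

```bash
python3 -m inch '[{"tx":0.13,"ty":-0.08,"tz":0.6,"rx":0,"ry":0,"rz":0},{"tx":0.13,"ty":-0.08,"tz":1.2,"rx":0,"ry":0,"rz":0},{"tx":0.13,"ty":-0.08,"tz":1.6,"rx":0,"ry":0,"rz":0},{"tx":0.13,"ty":-0.08,"tz":1.85,"rx":0,"ry":0,"rz":0},{"tx":0.13,"ty":-0.08,"tz":1.85,"rx":0,"ry":0,"rz":0}]'; python3 go.py .540 .267 .034 156.1
```

```text
t: 5.65
tcp_pos: [0.5399, 0.267, 0.0346]
tool_rot: [[0.41, 0.912, -0.002], [0.912, -0.41, 0.0], [-0.001, -0.002, -1.0]]
contact_force: [0.1, 1.1, -2.0]
grip_width: 0.26
t 5.65 cm [0.01 0.01 0.06] rot [-0.002  0.001 -0.005] cur -24.2 [0.5399 0.267  0.0346] F [ 0.1  1.1 -2. ] w 0.26
```

Another 0.6–1 mm to touch down, then release with limited opening.

```bash
python3 -m inch '[{"tx":0,"ty":0,"tz":0.1,"rx":0,"ry":0,"rz":0},{"tx":0,"ty":0,"tz":0.1,"rx":0,"ry":0,"rz":0}]'; python3 -m inch '[{"tx":0,"ty":0,"tz":0,"rx":0,"ry":0,"rz":0},{"tx":0,"ty":0,"tz":0,"rx":0,"ry":0,"rz":0},{"tx":0,"ty":0,"tz":0,"rx":0,"ry":0,"rz":0}]' 0.45;  python3 go.py .540 .267 .034 156.1
```

```text
t: 5.82
tcp_pos: [0.54, 0.2671, 0.034]
tool_rot: [[0.41, 0.912, -0.002], [0.912, -0.41, 0.0], [-0.0, -0.002, -1.0]]
contact_force: [-0.4, 0.9, -0.9]
grip_width: 0.262
t: 6.07
tcp_pos: [0.5403, 0.2671, 0.0343]
tool_rot: [[0.41, 0.912, -0.001], [0.912, -0.41, 0.001], [0.0, -0.001, -1.0]]
contact_force: [0.1, 0.2, 0.3]
grip_width: 0.468
t 6.07 cm [-0.02 -0.02  0.03] rot [-0.001 -0.    -0.005] cur -24.2 [0.5403 0.2671 0.0343] F [0.1 0.2 0.3] w 0.468
```

```bash
python3 -m inch '[{"tx":0,"ty":0,"tz":-2,"rx":0,"ry":0,"rz":0},{"tx":0,"ty":0,"tz":-5,"rx":0,"ry":0,"rz":0},{"tx":0,"ty":0,"tz":-8.5,"rx":0,"ry":0,"rz":0},{"tx":0,"ty":0,"tz":-12,"rx":0,"ry":0,"rz":-0.1},{"tx":-2,"ty":1,"tz":-13,"rx":0,"ry":0,"rz":-0.2}]' 0.45; python3 go.py .4355 -.1934 .14 17.4
```

```text
t: 6.48
tcp_pos: [0.5426, 0.2473, 0.1698]
tool_rot: [[0.213, 0.977, 0.008], [0.977, -0.213, 0.004], [0.005, 0.007, -1.0]]
contact_force: [0.5, 0.2, 0.4]
grip_width: 0.549
t 6.48 cm [-45.36  -1.1    2.74] rot [ 0.008 -0.003 -0.518] cur -12.3 [0.5426 0.2473 0.1698] F [0.5 0.2 0.4] w 0.549
```

```bash
python3 -m inch '[{"tx":-3.8,"ty":-0.1,"tz":0,"rx":0,"ry":0,"rz":-0.1},{"tx":-7.6,"ty":-0.2,"tz":0,"rx":0,"ry":0,"rz":-0.2},{"tx":-11.4,"ty":-0.3,"tz":0,"rx":0,"ry":0,"rz":-0.3},{"tx":-15.2,"ty":-0.4,"tz":0,"rx":0,"ry":0,"rz":-0.4},{"tx":-19,"ty":-0.5,"tz":0,"rx":0,"ry":0,"rz":-0.52}]' 0.4; python3 go.py .4355 -.1934 .14 17.4
```

```text
t: 6.9
tcp_pos: [0.4972, 0.0635, 0.1691]
tool_rot: [[-0.298, 0.955, 0.009], [0.955, 0.298, 0.003], [0.001, 0.009, -1.0]]
contact_force: [0.5, 0.2, 0.9]
grip_width: 0.599
t 6.9 cm [-22.69 -13.57   2.77] rot [ 0.009 -0.001 -0.001] cur 17.3 [0.4972 0.0635 0.1691] F [0.5 0.2 0.9] w 0.599
```

```bash
python3 -m inch '[{"tx":-3.3,"ty":-2,"tz":0,"rx":0.008,"ry":0,"rz":0},{"tx":-6.6,"ty":-4,"tz":0,"rx":0.008,"ry":0,"rz":0},{"tx":-9.9,"ty":-6,"tz":0,"rx":0.008,"ry":0,"rz":0},{"tx":-13.2,"ty":-8,"tz":0,"rx":0.008,"ry":0,"rz":0},{"tx":-16.5,"ty":-9.9,"tz":0,"rx":0.008,"ry":0,"rz":0}]'; python3 -m inch '[{"tx":-3,"ty":-1.8,"tz":0,"rx":0,"ry":0,"rz":0},{"tx":-5,"ty":-3,"tz":1,"rx":0,"ry":0,"rz":0},{"tx":-6.1,"ty":-3.6,"tz":2,"rx":0,"ry":0,"rz":0},{"tx":-6.2,"ty":-3.7,"tz":2.8,"rx":0,"ry":0,"rz":0},{"tx":-6.2,"ty":-3.7,"tz":2.8,"rx":0,"ry":0,"rz":0}]'
python3 go.py .4355 -.1934 .14 17.4
python3 - <<'E'
from h import *
c=bot.read_camera("top")
for o in hexes(c,.029,thr=190):
    if 2500<o[1]<3300 and o[4]>.4: print(o[0],round(o[1]),o[2].round(4),round(o[3],1))
cv2.imwrite("pics/top3.png",c["img"][:,:,::-1])
E
```

```text
t: 7.32
tcp_pos: [0.4511, -0.1252, 0.1684]
tool_rot: [[-0.298, 0.955, 0.002], [0.955, 0.298, 0.001], [0.0, 0.002, -1.0]]
contact_force: [1.5, 0.4, -0.7]
grip_width: 0.6
t: 7.73
tcp_pos: [0.4337, -0.1946, 0.1387]
tool_rot: [[-0.297, 0.955, -0.001], [0.955, 0.297, 0.003], [0.003, 0.0, -1.0]]
contact_force: [-0.7, -0.2, 0.4]
grip_width: 0.602
t 7.73 cm [ 0.06  0.21 -0.13] rot [ 0.    -0.003 -0.002] cur 17.3 [ 0.4337 -0.1946  0.1387] F [-0.7 -0.2  0.4] w 0.602
[173.9 229.8] 3026 [0.4895 0.2306] 6.2
[157.  204.5] 3054 [0.5408 0.2671] 5.8
```

View pics/top3.png

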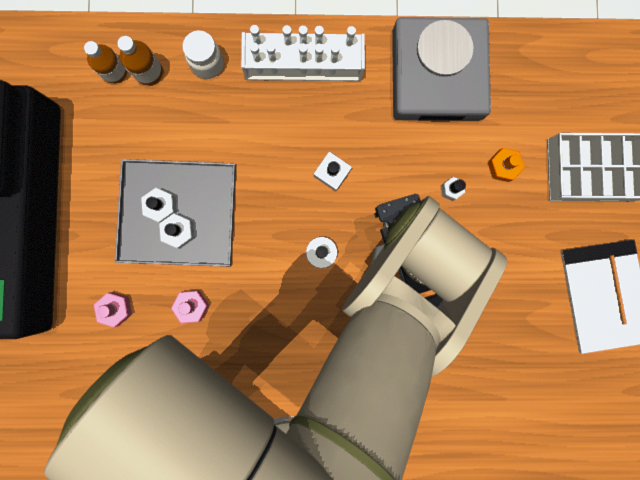

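The tray now shows A at (157,204) and block_c at (175,230), 63 mm apart with yaws of 5.8° and 6.2°. That is a gap of about 3 mm. Now grasping the second block.

```bash
python3 -m inch '[{"tx":0.05,"ty":0.2,"tz":2.5,"rx":0,"ry":0,"rz":0},{"tx":0.05,"ty":0.2,"tz":5.5,"rx":0,"ry":0,"rz":0},{"tx":0.05,"ty":0.2,"tz":8,"rx":0,"ry":0,"rz":0},{"tx":0.05,"ty":0.2,"tz":9.7,"rx":0,"ry":0,"rz":0},{"tx":0.05,"ty":0.2,"tz":10.4,"rx":0,"ry":0,"rz":0}]'; python3 go.py .4355 -.1934 .031 17.4
```

```text
t: 8.2
tcp_pos: [0.4357, -0.1907, 0.0339]
tool_rot: [[-0.3, 0.954, -0.002], [0.954, 0.3, 0.005], [0.005, -0.001, -1.0]]
contact_force: [-0.4, 0.7, 0.2]
grip_width: 0.598
t 8.2 cm [-0.25 -0.1   0.29] rot [-0.001 -0.005  0.001] cur 17.5 [ 0.4357 -0.1907  0.0339] F [-0.4  0.7  0.2] w 0.598
```

```bash
python3 -m inch '[{"tx":-0.2,"ty":-0.1,"tz":0.25,"rx":0,"ry":-0.004,"rz":0},{"tx":-0.2,"ty":-0.1,"tz":0.28,"rx":0,"ry":-0.004,"rz":0},{"tx":-0.2,"ty":-0.1,"tz":0.28,"rx":0,"ry":-0.004,"rz":0}]'; python3 go.py .4355 -.1934 .031 17.4
```

```text
t: 8.45
tcp_pos: [0.4359, -0.1927, 0.0319]
tool_rot: [[-0.301, 0.954, -0.0], [0.954, 0.301, -0.0], [-0.0, -0.0, -1.0]]
contact_force: [-0.7, -0.2, 0.4]
grip_width: 0.603
t 8.45 cm [-0.05 -0.06  0.09] rot [-0.     0.     0.002] cur 17.5 [ 0.4359 -0.1927  0.0319] F [-0.7 -0.2  0.4] w 0.603
```

```bash
python3 -m inch '[{"tx":-0.06,"ty":-0.05,"tz":0.08,"rx":0,"ry":0,"rz":0},{"tx":-0.06,"ty":-0.05,"tz":0.08,"rx":0,"ry":0,"rz":0},{"tx":-0.06,"ty":-0.05,"tz":0.08,"rx":0,"ry":0,"rz":0},{"tx":-0.06,"ty":-0.05,"tz":0.08,"rx":0,"ry":0,"rz":0},{"tx":-0.06,"ty":-0.05,"tz":0.08,"rx":0,"ry":0,"rz":0}]' 1 30; python3 -m inch '[{"tx":0,"ty":0,"tz":0,"rx":0,"ry":0,"rz":0},{"tx":0,"ty":0,"tz":0,"rx":0,"ry":0,"rz":0}]'; python3 -m inch '[{"tx":0,"ty":0,"tz":-1,"rx":0,"ry":0,"rz":0},{"tx":0,"ty":0,"tz":-3,"rx":0,"ry":0,"rz":0},{"tx":0,"ty":0,"tz":-6,"rx":0,"ry":0,"rz":-0.08},{"tx":0,"ty":0,"tz":-9,"rx":0,"ry":0,"rz":-0.18},{"tx":0.5,"ty":0,"tz":-11,"rx":0,"ry":0,"rz":-0.26}]'; python3 go.py .546 .205 .14 36
```

```text
t: 8.87
tcp_pos: [0.4357, -0.1936, 0.0314]
tool_rot: [[-0.301, 0.954, 0.0], [0.954, 0.301, -0.0], [-0.0, 0.0, -1.0]]
contact_force: [0.1, -0.3, 2.3]
grip_width: 0.259
t: 9.03
tcp_pos: [0.4356, -0.1936, 0.0314]
tool_rot: [[-0.301, 0.954, 0.0], [0.954, 0.301, -0.0], [-0.0, 0.0, -1.0]]
contact_force: [0.3, 0.8, 0.9]
grip_width: 0.257
t: 9.45
tcp_pos: [0.4345, -0.1894, 0.1436]
tool_rot: [[-0.54, 0.842, 0.002], [0.842, 0.54, -0.002], [-0.002, 0.001, -1.0]]
contact_force: [0.1, 0.2, -1.6]
grip_width: 0.259
t 9.45 cm [27.18 30.68  0.31] rot [ 0.001  0.002 -0.058] cur 32.7 [ 0.4345 -0.1894  0.1436] F [ 0.1  0.2 -1.6] w 0.259
```

```bash
python3 -m inch '[{"tx":1.5,"ty":1.7,"tz":0,"rx":0,"ry":0,"rz":-0.02},{"tx":3.8,"ty":4.3,"tz":0,"rx":0,"ry":0,"rz":-0.04},{"tx":6.2,"ty":7,"tz":0,"rx":0,"ry":0,"rz":-0.058},{"tx":8.6,"ty":9.7,"tz":0,"rx":0,"ry":0,"rz":-0.058},{"tx":11,"ty":12.4,"tz":0,"rx":0,"ry":0,"rz":-0.058}]';python3 go.py .546 .205 .14 36
```

```text
t: 9.87
tcp_pos: [0.4793, -0.0282, 0.1431]
tool_rot: [[-0.587, 0.809, 0.001], [0.809, 0.587, -0.001], [-0.002, -0.0, -1.0]]
contact_force: [0.2, -0.9, -2.7]
grip_width: 0.261
t 9.87 cm [14.96 19.09  0.28] rot [-0.     0.002 -0.001] cur 36.0 [ 0.4793 -0.0282  0.1431] F [ 0.2 -0.9 -2.7] w 0.261
```

```bash
python3 -m inch '[{"tx":2.2,"ty":2.9,"tz":0,"rx":0,"ry":0,"rz":0},{"tx":4.4,"ty":5.7,"tz":0,"rx":0,"ry":0,"rz":0},{"tx":6.6,"ty":8.5,"tz":0,"rx":0,"ry":0,"rz":0},{"tx":8.8,"ty":11.2,"tz":0,"rx":0,"ry":0,"rz":0},{"tx":11,"ty":14,"tz":0,"rx":0,"ry":0,"rz":0}]';python3 -m inch '[{"tx":1.8,"ty":2.3,"tz":0,"rx":0,"ry":0,"rz":0},{"tx":3,"ty":3.9,"tz":0,"rx":0,"ry":0,"rz":0},{"tx":3.5,"ty":4.5,"tz":0,"rx":0,"ry":0,"rz":0},{"tx":3.5,"ty":4.5,"tz":0,"rx":0,"ry":0,"rz":0}]';python3 go.py .546 .205 .07 36
```

```text
t: 10.28
tcp_pos: [0.5277, 0.1448, 0.1424]
tool_rot: [[-0.587, 0.809, -0.0], [0.809, 0.587, -0.002], [-0.001, -0.001, -1.0]]
contact_force: [0.5, 0.1, -3.4]
grip_width: 0.259
t: 10.62
tcp_pos: [0.5433, 0.2007, 0.1417]
tool_rot: [[-0.589, 0.808, -0.001], [0.808, 0.589, -0.002], [-0.001, -0.002, -1.0]]
contact_force: [-0.4, 0.1, -2.4]
grip_width: 0.264
t 10.62 cm [0.19 0.48 7.16] rot [-0.002  0.001  0.002] cur 36.1 [0.5433 0.2007 0.1417] F [-0.4  0.1 -2.4] w 0.264
```

```bash
python3 -m inch '[{"tx":0.2,"ty":0.5,"tz":1.5,"rx":0,"ry":0,"rz":0},{"tx":0.2,"ty":0.5,"tz":3.5,"rx":0,"ry":0,"rz":0},{"tx":0.2,"ty":0.5,"tz":5.2,"rx":0,"ry":0,"rz":0},{"tx":0.2,"ty":0.5,"tz":6.3,"rx":0,"ry":0,"rz":0},{"tx":0.2,"ty":0.5,"tz":6.6,"rx":0,"ry":0,"rz":0}]';python3 -m inch '[{"tx":0,"ty":0,"tz":0,"rx":0,"ry":0,"rz":0},{"tx":0,"ty":0,"tz":0,"rx":0,"ry":0,"rz":0}]';python3 go.py .546 .205 .034 36
python3 - <<'E'
from h import *
c=bot.read_camera("top");u,v=proj(c,[.52,.25,.05]).astype(int);i=c["img"][max(v-75,0):v+75,max(u-100,0):u+100,::-1];cv2.imwrite(f"pics/top4.png",cv2.resize(i,None,fx=3,fy=3))
E
```

```text
t: 11.03
tcp_pos: [0.5449, 0.2035, 0.0737]
tool_rot: [[-0.588, 0.809, -0.005], [0.809, 0.588, -0.003], [0.001, -0.006, -1.0]]
contact_force: [-0.5, 0.0, -2.7]
grip_width: 0.263
t: 11.2
tcp_pos: [0.5449, 0.2024, 0.0739]
tool_rot: [[-0.587, 0.81, -0.006], [0.81, 0.587, -0.003], [0.001, -0.007, -1.0]]
contact_force: [0.3, -0.3, -2.3]
grip_width: 0.262
t 11.2 cm [0.14 0.26 3.99] rot [-0.007 -0.001 -0.001] cur 35.9 [0.5449 0.2024 0.0739] F [ 0.3 -0.3 -2.3] w 0.262
```

View pics/top4.png

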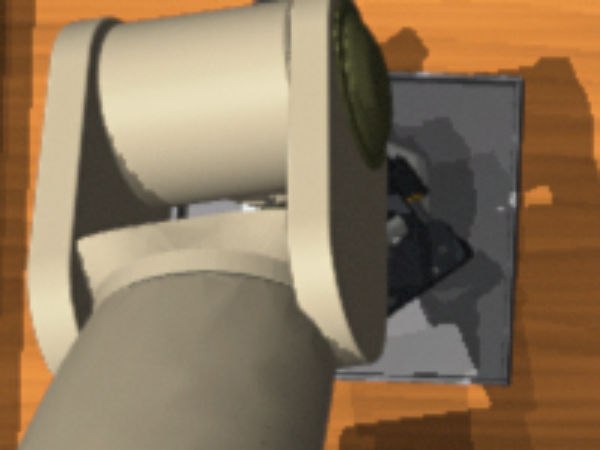

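The arm hides the tray in the top view, so I will lower by the measured pose and watch the force.

```bash
python3 -m inch '[{"tx":0.13,"ty":0.23,"tz":0,"rx":-0.006,"ry":0,"rz":0},{"tx":0.13,"ty":0.23,"tz":0.5,"rx":-0.006,"ry":0,"rz":0},{"tx":0.13,"ty":0.23,"tz":1,"rx":-0.006,"ry":0,"rz":0},{"tx":0.13,"ty":0.23,"tz":1,"rx":-0.006,"ry":0,"rz":0}]';python3 go.py .546 .205 .034 36
```

```text
t: 11.58
tcp_pos: [0.5457, 0.2051, 0.0633]
tool_rot: [[-0.587, 0.809, -0.002], [0.809, 0.587, 0.0], [0.001, -0.001, -1.0]]
contact_force: [-0.3, -0.4, -2.5]
grip_width: 0.26
t 11.58 cm [-0.03  0.02  2.93] rot [-0.001 -0.001 -0.   ] cur 36.0 [0.5457 0.2051 0.0633] F [-0.3 -0.4 -2.5] w 0.26
```

```bash
python3 -m inch '[{"tx":-0.03,"ty":0.02,"tz":0.5,"rx":0,"ry":0,"rz":0},{"tx":-0.03,"ty":0.02,"tz":1,"rx":0,"ry":0,"rz":0},{"tx":-0.03,"ty":0.02,"tz":1.6,"rx":0,"ry":0,"rz":0},{"tx":-0.03,"ty":0.02,"tz":2.2,"rx":0,"ry":0,"rz":0},{"tx":-0.03,"ty":0.02,"tz":2.5,"rx":0,"ry":0,"rz":0}]';python3 go.py .546 .205 .0345 36
```

```text
t: 12.0
tcp_pos: [0.5456, 0.2049, 0.0372]
tool_rot: [[-0.587, 0.809, -0.003], [0.809, 0.587, 0.0], [0.002, -0.002, -1.0]]
contact_force: [-0.6, -0.6, -2.7]
grip_width: 0.261
t 12.0 cm [-0.02  0.04  0.27] rot [-0.002 -0.002 -0.001] cur 36.0 [0.5456 0.2049 0.0372] F [-0.6 -0.6 -2.7] w 0.261
```

```bash
python3 -m inch '[{"tx":0,"ty":0.03,"tz":0.2,"rx":0,"ry":0,"rz":0},{"tx":0,"ty":0.03,"tz":0.3,"rx":0,"ry":0,"rz":0},{"tx":0,"ty":0.03,"tz":0.32,"rx":0,"ry":0,"rz":0},{"tx":0,"ty":0.03,"tz":0.32,"rx":0,"ry":0,"rz":0}]';python3 go.py .546 .205 .0345 36
```

```text
t: 12.33
tcp_pos: [0.5457, 0.2051, 0.0344]
tool_rot: [[-0.587, 0.809, -0.003], [0.809, 0.587, 0.0], [0.002, -0.002, -1.0]]
contact_force: [-3.7, 0.3, 4.2]
grip_width: 0.262
t 12.33 cm [-0.03  0.02 -0.01] rot [-0.002 -0.002 -0.   ] cur 36.0 [0.5457 0.2051 0.0344] F [-3.7  0.3  4.2] w 0.262
```

```bash
python3 -m inch '[{"tx":0,"ty":0,"tz":0,"rx":0,"ry":0,"rz":0},{"tx":0,"ty":0,"tz":0,"rx":0,"ry":0,"rz":0},{"tx":0,"ty":0,"tz":0,"rx":0,"ry":0,"rz":0}]' 0.45; python3 -m inch '[{"tx":0,"ty":0,"tz":-1.5,"rx":0,"ry":0,"rz":0},{"tx":0,"ty":0,"tz":-4.5,"rx":0,"ry":0,"rz":0},{"tx":0,"ty":0,"tz":-8,"rx":0,"ry":0,"rz":0},{"tx":-1,"ty":-1,"tz":-11,"rx":0,"ry":0,"rz":0},{"tx":-3,"ty":-3,"tz":-13,"rx":0,"ry":0,"rz":0}]' 0.45; python3 -m inch '[{"tx":-2.5,"ty":-2.5,"tz":0,"rx":0,"ry":0,"rz":0},{"tx":-5,"ty":-5,"tz":0,"rx":0,"ry":0,"rz":0},{"tx":-7.5,"ty":-7.5,"tz":0,"rx":0,"ry":0,"rz":0},{"tx":-10,"ty":-10,"tz":0,"rx":0,"ry":0,"rz":0},{"tx":-12.5,"ty":-12.5,"tz":0,"rx":0,"ry":0,"rz":0}]'
cat > chk.py <<'E'
from h import *
import sys
c=bot.read_camera("top")
P=[]
for o in hexes(c,.029,thr=190):
    if 2500<o[1]<3300 and o[4]>.4 and o[2][1]>0: P.append(o[2]);print(o[0],round(o[1]),o[2].round(4),round(o[3],1))
for i in range(len(P)):
    for j in range(i): d=P[i]-P[j];print(i,j,np.hypot(*d).round(4),np.degrees(np.arctan2(d[1],d[0])).round(1))
u,v=proj(c,[.52,.25,.05]).astype(int);i=c["img"][v-75:v+75,u-100:u+100,::-1]
s=bot.read_camera("side");u,v=proj(s,[.52,.23,.03]).astype(int);k=s["img"][v-50:v+50,u-66:u+66,::-1]
cv2.imwrite(f"pics/{sys.argv[1]}.png",np.hstack([cv2.resize(i,(400,300)),cv2.resize(k,(400,300))]))
E
python3 chk.py fin1
```

```text
t: 12.58
tcp_pos: [0.546, 0.2052, 0.0345]
tool_rot: [[-0.587, 0.809, -0.002], [0.809, 0.587, 0.0], [0.002, -0.002, -1.0]]
contact_force: [0.9, -0.5, -1.6]
grip_width: 0.467
t: 13.0
tcp_pos: [0.5405, 0.1646, 0.1675]
tool_rot: [[-0.59, 0.808, 0.003], [0.808, 0.59, 0.001], [-0.0, 0.003, -1.0]]
contact_force: [-0.3, -0.5, -0.5]
grip_width: 0.554
t: 13.42
tcp_pos: [0.5129, -0.0117, 0.1674]
tool_rot: [[-0.59, 0.807, 0.003], [0.807, 0.59, 0.001], [-0.001, 0.003, -1.0]]
contact_force: [0.8, 0.1, 0.1]
grip_width: 0.551
[174.2 229.4] 2973 [0.4896 0.2304] 6.3
[156.5 205.1] 2986 [0.5408 0.2671] 5.6
[187.6 203.5] 2964 [0.5458 0.2051] 5.8
1 0 0.0629 35.6
2 0 0.0616 -24.3
2 1 0.0621 -85.4
```

View pics/fin1.png

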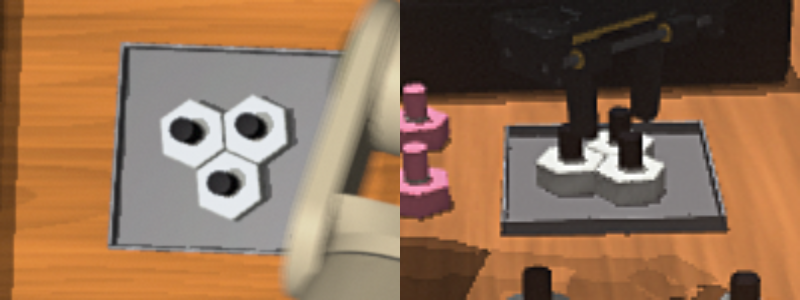

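The three blocks stand flat and close-packed in the tray, at top crop pixels (193,130), (257,128) and (228,185). Centre distances are 61.6, 62.1 and 62.9 mm, so the gaps are about 1.6 to 2.9 mm, and the yaws agree within 1°. The gripper is clear of them, so I am handing in.

```bash
python3 -m inch '[{"tx":0,"ty":0,"tz":0,"rx":0,"ry":0,"rz":0},{"tx":0,"ty":0,"tz":0,"rx":0,"ry":0,"rz":0},{"tx":0,"ty":0,"tz":0,"rx":0,"ry":0,"rz":0}]'; python3 -c "
from station import bot
print(bot.hand_in())"
```

```text
t: 13.77
tcp_pos: [0.5133, -0.0133, 0.1673]
tool_rot: [[-0.587, 0.81, 0.003], [0.81, 0.587, 0.0], [-0.002, 0.003, -1.0]]
contact_force: [1.0, -0.8, 0.5]
grip_width: 0.549
the job is handed in; nothing more can be done
None
```

I picked the two large hexagonal blocks off the bench by their knobs and set them upright in the tray on block_c's +x side. I handed the job in at about 13.8 s of the 51 s allowed.

- **Packing:** in the last top-camera check the centres were 61.6, 62.1 and 62.9 mm apart. That leaves flat-to-flat gaps of about 1.6 to 2.9 mm, under the 6 mm limit.
- **Squareness:** the three yaws were 6.3°, 5.6° and 5.8°, and the lines between centres lay within about 1° of the flats' normals.
- **Standing flat:** the side view showed all three blocks flat and upright in the tray.
- **Robot clear:** the gripper was open, about 0.17 m above the bench and well away from the tray. The largest wrist-force component I read after any move was about 4 N, when the second block touched down.

**Checks that disagreed or could not be made:**
- Before the first pick, the side camera put the two target blocks and block_c 6 to 8 mm off the top camera in y. I put this down mostly to the knobs hiding the far edges, and used the top camera throughout.
- The arm hid the tray from the top camera while I lowered the second block, so I did that by measured pose and force and checked it afterwards.

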